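Set the guards of the twin-bay curing box

TASK

The grey curing box on the print shop's bench has two bays, each with a clear sliding guard on top, and both guards were left half drawn. Slide the guard of the bay that holds the magenta block fully shut, so that it can be cured, and slide the guard of the other bay, with the blue block, fully open, so that the block can be taken out later. Leave the magenta block where it lies.

Things in the scene. Friction and masses are not known exactly. Their poses are not given: they have to be found in the camera images.
- curing_box: Fixed grey box, 300 (x) x 340 (y) x 100 mm high; origin: centre of its underside, on the bench. Its x axis points from its front (two green buttons, facing the robot) to its rear, y to its left, z up. Two open-topped bays, 130 x 130 mm, floor at z = 30 mm, centred at x = -70, y = +80 (left) and -80 mm (right); a flat closed deck behind them. 10 mm high tracks for the guards run along x.
- guard_left (a joint): Clear guard of the left (box's +y) bay: 140 x 140 mm, orange rim, top face at box z = 106 mm. Joint in m: 0 = fully shut over the bay, 0.130 = fully open over the deck (fixed stops); grows along box +x. Black grip bar upright at its middle, 14 (x) x 60 (y) mm, z = 106 to 151 mm; bar centre in the box frame: x = -0.070 m + joint, y = +80 mm. Slides with about 2.5 N, stays where left.
- guard_right (a joint): Clear guard of the right (box's -y) bay: 140 x 140 mm, orange rim, top face at box z = 106 mm. Joint in m: 0 = fully shut over the bay, 0.130 = fully open over the deck (fixed stops); grows along box +x. Black grip bar upright at its middle, 14 (x) x 60 (y) mm, z = 106 to 151 mm; bar centre in the box frame: x = -0.070 m + joint, y = -80 mm. Slides with about 2.5 N, stays where left.
- magenta_block: Block of bound paper with a magenta top and 16 pale pink dots, 90 x 90 x 40 mm, loose on the floor of one of the two bays, at least 25 mm below the guard; origin at the centre of its underside, z axis up. The other bay holds a blue block of the same size.

How it is judged:
By the outcome, as a careful person would: the job done as asked, in the order asked, and still so for the second after the job is handed in, with the robot touching nothing.
It also fails if it takes over 43 s, if anything falls off the work surface, if the arm or the gripper's body presses on something with over 40 N, if the wrist force passes 120 N, or if a joint passes its speed limit or range.

ROBOT

A 6-joint arm with a two-finger parallel gripper is mounted at the origin on the work surface. World frame = base frame: x ahead of the robot, y to its left, z up, the work surface at z = 0. Lengths are in m, angles in rad, forces in N, time in s.
With the tool pointing down it reaches from about 0.225 to 0.875 m from the base axis. Payload 3.4 kg.
Tool frame: the origin (TCP) lies on the centre line of the jaws, within the pads' length; the fingertips stand 22 mm ahead of it and the grasp point (between the pads) lies 3 mm ahead of it; z points along the fingers, y is the line along which they close (so a half turn about z gives the same grasp; the last joint's range is limited). The gripper opens to 85 mm and grips with 20 to 120 N. Pads are 22 mm wide; open, the fingers measure 114 mm over their backs; the gripper's body (76 mm by 85 mm) begins 54 mm behind the grasp point. The pads swing forward as they close: fully open they stand 13 mm farther back than shut.
Start: joints at [-1.462, 0.276, 1.505, -0, 1.361, -0.121], TCP at [0.131, -0.56, 0.253] pointing down, gripper open.
Joint ranges: [-2.89, 2.89], [-0.75, 2.08], [0.22, 2.7], [-1.18, 4.32], [0.11, 2.71], [-2.7, 2.7]. Speed limits (rad/s): [2.57, 2.57, 3.14, 3.14, 3.14, 3.14].

INTERFACE

Orientations are given as a unit quaternion [w, x, y, z].
In Python, from rig import manip, camrig, workorder, get_state gives the robot as it stands (manip), with the cameras (camrig), the job (workorder) and the readings as plain functions.
- The arm moves only by the shell command python3 steer.py FILE [OPENING] [FORCE], which reads ROWS from the file FILE. ROWS is a JSON object whose key "ticks" holds a list of rows, 1 to 5 of them, each of 4 numbers: dx, dy, dz in m, then a turn about the tool's z in rad; each row shifts and turns the commanded pose from where the row before left it, along the tool's axes as they then stand; what a row does not reach is not made up. A row lasts 1/12 s, in which the tool goes at most 0.0417 m and 0.125 rad, less where a joint would pass 70% of its speed; a pose out of reach is approached as far as the arm can. OPENING is the finger opening in m, set as the command begins (- or left out keeps the last). The fingers move at their own pace and stop on an object; FORCE is the grip in N (left out, the last holds). Time passes only in rows, so rows that do not move let the fingers close. It prints the time, the measured TCP pose, the force, the opening and the grip force at its end. Input that does not fit is refused with a message, and nothing moves.
- get_state(): the state, without advancing time (a new reading comes with each control period).
- camrig.get_image(name): name is "side" or "top"; returns a dict with "img" (400x640x3 uint8, red, green, blue), "camera_matrix" (3x3 intrinsics, pixels), "T" (4x4, takes a point from camera to world coordinates). Camera axes: x right, y down, z forward; pixel columns grow to the right and rows downward; lengths in m; the calibration is good to about 2 mm. A picture is of the moment at which its call begins. There is no depth.
- workorder.sign_off(): hands the job in; it is judged then, once.
The state is a dict: "clock": time; "qpos": joint angles; "qd": joint speeds; "effort": joint torques, N m; "position": TCP position; "ee_rot": TCP orientation; "contact_force": force on the tool from outside, world axes, zero at the start; "moment": the same for the moment, N m; "width": finger opening in m; "gripper_force": force on a finger pad.
Only numpy, scipy, OpenCV 4.12 (cv2) and the standard library are available. Lean on these libraries where they do the work, as an engineer would, in place of code of your own. Each camera call takes 0.05 s, during which the arm holds its last target. There are 200 camera calls.

## Working session

There is one attempt and no reset: what is moved stays moved. The work goes in short steps, Python scripts to look and compute and a shell command to move; the robot and the scene stay as the last step left them, time stands still between calls to the robot, and variables do not carry over. Pictures are saved under pics/ and viewed, at most 10 in all, crops included, and the job is handed in when it is done.

```bash
ls; mkdir -p pics
python3 - <<'E'
from rig import manip, camrig, workorder, get_state
import cv2
s=get_state();print(s)
for n in("top","side"):
    d=camrig.get_image(n);cv2.imwrite(f"pics/{n}0.png",d["img"][:,:,::-1]);print(d["camera_matrix"],d["T"])
E
```

```text
pics
rig.py
steer.py
{'clock': 0.0, 'qpos': array([-1.46199258e+00,  2.76571692e-01,  1.50614525e+00, -2.91288674e-05,
        1.36070114e+00, -1.21013823e-01]), 'qd': array([-0.00029657,  0.00048732,  0.00199217,  0.00012511,  0.00106499,
       -0.00037425]), 'effort': array([ 8.86512589e-04, -4.16776371e+01, -2.45808917e+01, -5.01142824e-05,
        1.10864098e-02,  1.72839134e-05]), 'position': array([ 0.13090782, -0.55938789,  0.25244814]), 'ee_rot': array([-9.12785541e-04,  9.93404483e-01,  1.14659057e-01, -8.66900409e-06]), 'contact_force': array([ 0.36224856, -0.68085853, -0.70911362]), 'moment': array([-0.00174747, -0.0257415 , -0.02419709]), 'gripper_force': 0.0, 'width': 0.08514136112449172}
[[365.87321268   0.         314.68575693]
 [  0.         365.87321268 198.32262848]
 [  0.           0.           1.        ]] [[ 0.14139721 -0.96575478  0.21754203  0.41034591]
 [-0.98995171 -0.13828691  0.02953527  0.03133874]
 [ 0.00155939 -0.21953232 -0.97560398  0.71496924]
 [ 0.          0.          0.          1.        ]]
[[407.77244988   0.         319.53087458]
 [  0.         407.77244988 204.31144856]
 [  0.           0.           1.        ]] [[ 0.97583712 -0.10028108  0.19412787  0.39152798]
 [-0.21844035 -0.4683732   0.85610184 -0.52127989]
 [ 0.00507348 -0.87782131 -0.47896139  0.41945377]
 [ 0.          0.          0.          1.        ]]
```

View pics/top0.png

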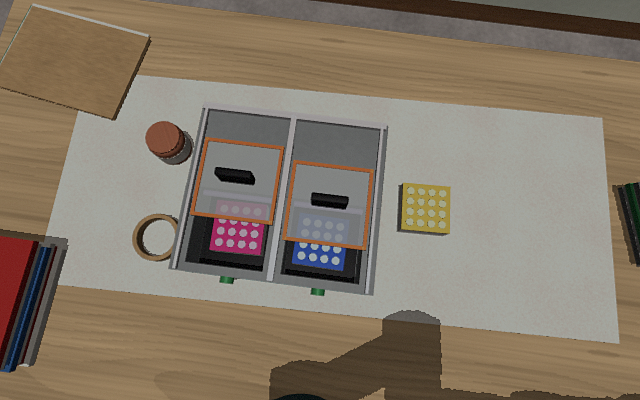

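View pics/side0.png

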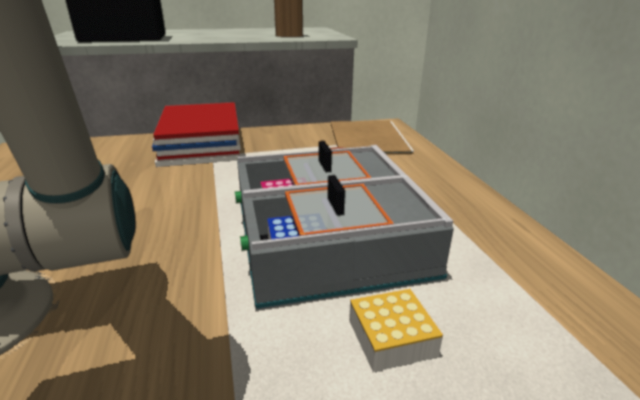

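The top view shows the magenta block in the left bay (about 238,230) and the blue in the right (about 320,240). The grip bars are at about (235,176) and (329,201). The side view agrees, and neither bar has anything around it.

```bash
cat > h.py <<'E'
from rig import manip, camrig, workorder, get_state
import cv2,numpy as np
def ray(d,uv,z):
    uv=np.atleast_2d(uv).astype(float);p=np.c_[uv,np.ones(len(uv))]@np.linalg.inv(d["camera_matrix"]).T@d["T"][:3,:3].T
    o=d["T"][:3,3];return (o+p*((z-o[2])/p[:,2])[:,None])[:,:2]
def measure():
    d=camrig.get_image("top");im=d["img"].astype(int);hsv=cv2.cvtColor(d["img"],cv2.COLOR_RGB2HSV)
    m=cv2.inRange(hsv,(5,150,120),(16,255,255));m[:,:186]=0;m[:,390:]=0
    m=cv2.morphologyEx(m,cv2.MORPH_CLOSE,np.ones((3,3)))
    cs,_=cv2.findContours(m,cv2.RETR_EXTERNAL,cv2.CHAIN_APPROX_NONE)
    out=[]
    for c in sorted([c for c in cs if cv2.contourArea(cv2.convexHull(c))>1500],key=lambda c:c[:,0,0].mean()):
        w=ray(d,cv2.convexHull(c)[:,0],.106).astype(np.float32)
        r=cv2.minAreaRect(w*1000);print("rim",np.round(r[0],1),np.round(r[1],1),round(r[2],2));out.append(r)
    k=cv2.inRange(hsv,(0,0,0),(179,255,45))
    for x0,x1 in((205,265),(300,355)):
        b=k.copy();b[:,:x0]=0;b[:,x1:]=0;b[:158]=0;b[213:]=0
        n,l,st,ce=cv2.connectedComponentsWithStats(b);
        if n>1:
            i=1+st[1:,4].argmax();print("bar blob",st[i],ce[i],"z.151:",ray(d,ce[i],.151)*1000, "z.128",ray(d,ce[i],.128)*1000)
    return out
E
python3 -c "import h;h.measure()"
```

```text
rim [560.5 186.7] [140.2 140.3] 0.86
rim [540.6  25.5] [140.3 139.8] 0.92
bar blob [215 167  40  18 502] [234.55577689 175.4501992 ] z.151: [[555.08524398 180.79121867]] z.128 [[560.98805651 186.88624454]]
bar blob [311 193  38  16 453] [329.13465784 200.2406181 ] z.151: [[536.26160503  25.40024842]] z.128 [[541.39674503  25.15806284]]
```

```bash
echo '{"ticks": [[0,0,0,0.107],[0,0,0,0.107],[0.02,-0.03,0,0],[0.02,-0.03,0,0],[0.02,-0.03,0,0]]}' > next.json && python3 steer.py next.json 0 40
for i in 1; do :; done
echo '{"ticks": [[0.02,-0.03,0,0],[0.02,-0.03,0,0],[0.02,-0.03,0,0],[0.02,-0.03,0,0],[0.02,-0.03,0,0]]}' > next.json && python3 steer.py next.json
echo '{"ticks": [[0.02,-0.03,0,0],[0.02,-0.03,0,0],[0.02,-0.03,0,0],[0.02,-0.03,0,0],[0.02,-0.03,0,0]]}' > next.json && python3 steer.py next.json
echo '{"ticks": [[0.02,-0.03,0,0],[0.02,-0.03,0,0],[0.02,-0.03,0,0],[0.02,-0.03,0,0],[0,0,0,0]]}' > next.json && python3 steer.py next.json; python3 -c "
from rig import manip, camrig, workorder, get_state
print(get_state())"
```

```text
clock: 0.57
position: [0.1898, -0.4679, 0.2526]
ee_rot: [-0.001, 1.0, 0.007, 0.0]
contact_force: [0.8, 0.1, 0.6]
width: 0.0254
gripper_force: 0.0
clock: 0.98
position: [0.2876, -0.3157, 0.2532]
ee_rot: [-0.0, 1.0, 0.008, 0.0]
contact_force: [0.4, 0.3, 0.7]
width: 0.0001
gripper_force: 0.0
clock: 1.4
position: [0.3852, -0.1641, 0.2533]
ee_rot: [0.0, 1.0, 0.008, 0.0]
contact_force: [0.5, -1.5, -0.6]
width: -0.0
gripper_force: 0.0
clock: 1.82
position: [0.4657, -0.0396, 0.2531]
ee_rot: [-0.002, 1.0, 0.011, 0.001]
contact_force: [-0.2, 0.2, 0.4]
width: 0.0002
gripper_force: 0.0
{'clock': 1.8167, 'qpos': array([-0.23683388,  0.11163781,  1.71995068,  0.00417302,  1.30838797,
        1.31139499]), 'qd': array([-0.07830133, -0.02476171,  0.03539512, -0.09680189,  0.02912251,
       -0.08377836]), 'effort': array([ 1.59824286e+00, -3.07608461e+01, -2.39873332e+01,  3.92818535e-01,
       -5.97480524e-03,  4.76349648e-01]), 'position': array([ 0.4657044 , -0.03959123,  0.25314674]), 'ee_rot': array([-0.00175535,  0.99993993,  0.01074387,  0.00127832]), 'contact_force': array([-0.20299762,  0.20483194,  0.4027032 ]), 'moment': array([ 0.00701048, -0.02628211,  0.00666046]), 'gripper_force': 0.0, 'width': 0.00019525728154552228}
```

```bash
echo '{"ticks": [[0.02,-0.032,0,0],[0.02,-0.032,0,0],[0.02,-0.032,0,0],[0.02,-0.032,0,0],[0.02,-0.032,0,0]]}' > next.json && python3 steer.py next.json
echo '{"ticks": [[0.02,-0.032,0,0],[0.024,-0.032,0,0],[0,0,0,0],[0,0,0.02,0],[0,0,0.02,0]]}' > next.json && python3 steer.py next.json
python3 - <<'E'
import h,cv2
from rig import manip, camrig, workorder, get_state
h.measure()
cv2.imwrite("pics/side1.png",camrig.get_image("side")["img"][:,:,::-1])
E
```

```text
clock: 2.23
position: [0.5607, 0.1182, 0.253]
ee_rot: [0.0, 1.0, 0.008, -0.0]
contact_force: [-0.4, -0.1, -0.4]
width: 0.0001
gripper_force: 0.0
clock: 2.65
position: [0.6043, 0.1821, 0.2133]
ee_rot: [0.0, 1.0, 0.009, 0.001]
contact_force: [-0.6, 0.6, -0.1]
width: -0.0
gripper_force: 0.0
rim [559.7 228.1] [140.5  57.6] 0.89
rim [540.5  25.7] [140.5 140.2] 0.88
bar blob [215 167  40  18 486] [234.49382716 175.30452675] z.151: [[555.30970909 180.93528079]] z.128 [[561.22167584 187.03618187]]
bar blob [311 193  38  16 386] [329.39637306 200.32124352] z.151: [[536.19103176  24.97406723]] z.128 [[541.32329361  24.71450097]]
```

View pics/side1.png

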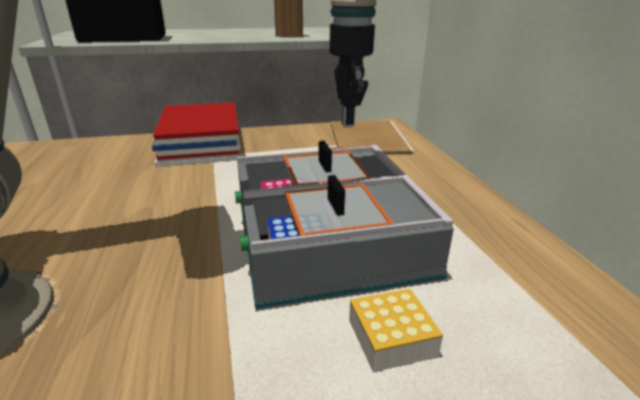

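Tool tip at about (348,122), behind and above the left bar (325,155). It's clear to descend, and then I push towards the front.

```bash
echo '{"ticks": [[0,0,0.025,0],[0,0,0.025,0],[0,0,0.018,0],[0,0,0,0],[-0.01,0,0,0]]}' > next.json && python3 steer.py next.json
echo '{"ticks": [[-0.008,0,0,0],[-0.006,0,0,0],[-0.006,0,0,0],[-0.006,0,0,0],[-0.01,0,0,0]]}' > next.json && python3 steer.py next.json
echo '{"ticks": [[-0.01,0,0,0],[-0.01,0,0,0],[-0.01,0,0,0],[0,0,0,0]]}' > next.json && python3 steer.py next.json
python3 - <<'E'
import h,cv2
from rig import manip, camrig, workorder, get_state
h.measure()
cv2.imwrite("pics/top2.png",camrig.get_image("top")["img"][:,:,::-1])
E
```

```text
clock: 3.17
position: [0.5948, 0.1809, 0.1454]
ee_rot: [0.0, 1.0, 0.007, 0.001]
contact_force: [1.3, 0.3, 0.6]
width: 0.0001
gripper_force: 0.0
clock: 3.58
position: [0.5593, 0.181, 0.147]
ee_rot: [-0.0, 1.0, 0.008, 0.003]
contact_force: [2.6, -0.4, 1.1]
width: -0.0002
gripper_force: 1.7
clock: 3.92
position: [0.5238, 0.1804, 0.1451]
ee_rot: [0.0, 1.0, 0.008, -0.002]
contact_force: [-0.4, -0.7, 0.4]
width: 0.0001
gripper_force: 0.0
rim [540.6  25.6] [140.5 140.1] 0.8
bar blob [ 205  158   60   55 1664] [232.76682692 190.75240385] z.151: [[529.86466806 178.82979947]] z.128 [[534.73892583 184.84483403]]
bar blob [311 193  38  16 404] [329.12128713 200.26237624] z.151: [[536.22376824  25.41646912]] z.128 [[541.35736516  25.17494506]]
```

View pics/top2.png

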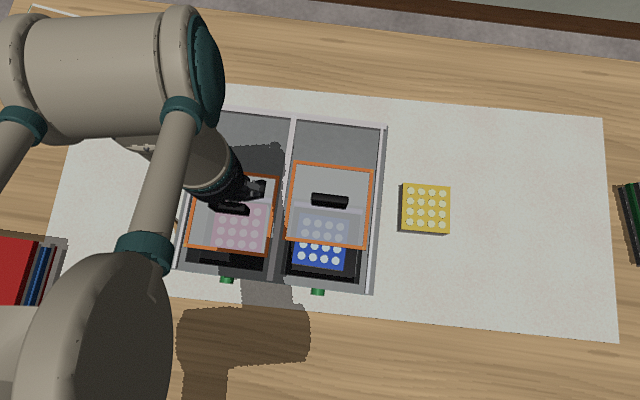

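The guard follows the push. Its front edge is at row ~252 and the bay front at row ~270, so roughly 25–30 mm is left. I'll slow down from here.

```bash
echo '{"ticks": [[-0.006,0,0,0],[-0.006,0,0,0],[-0.005,0,0,0]]}' > next.json && python3 steer.py next.json
echo '{"ticks": [[-0.003,0,0,0],[-0.002,0,0,0]]}' > next.json && python3 steer.py next.json
echo '{"ticks": [[-0.003,0,0,0],[-0.002,0,0,0]]}' > next.json && python3 steer.py next.json
python3 - <<'E'
import h
from rig import manip, camrig, workorder, get_state
d=camrig.get_image("top");print(h.ray(d,[(178,265),(265,277),(175,270),(372,294),(227,280),(318,292)],.1))
E
```

```text
clock: 4.27
position: [0.5102, 0.1801, 0.1448]
ee_rot: [0.0, 1.0, 0.008, 0.0]
contact_force: [3.1, -0.1, -1.8]
width: -0.0
gripper_force: 1.4
clock: 4.43
position: [0.5049, 0.18, 0.1451]
ee_rot: [0.0, 1.0, 0.008, -0.0]
contact_force: [1.1, -0.3, -1.7]
width: 0.0002
gripper_force: 1.3
clock: 4.6
position: [0.5001, 0.1799, 0.1452]
ee_rot: [0.0, 1.0, 0.008, 0.0]
contact_force: [3.4, -0.2, -1.8]
width: 0.0001
gripper_force: 1.3
[[ 0.40351775  0.25777323]
 [ 0.40473397  0.11203065]
 [ 0.39487501  0.26086132]
 [ 0.40269017 -0.06494896]
 [ 0.39118254  0.17288413]
 [ 0.39339111  0.02249454]]
```

```bash
echo '{"ticks": [[-0.002,0,0,0],[-0.002,0,0,0]]}' > next.json && python3 steer.py next.json
echo '{"ticks": [[-0.002,0,0,0],[-0.002,0,0,0]]}' > next.json && python3 steer.py next.json
echo '{"ticks": [[-0.002,0,0,0],[-0.002,0,0,0]]}' > next.json && python3 steer.py next.json
```

```text
clock: 4.82
position: [0.4964, 0.1799, 0.1453]
ee_rot: [0.0, 1.0, 0.008, 0.0]
contact_force: [2.4, -0.0, -1.3]
width: 0.0004
gripper_force: 1.3
clock: 4.98
position: [0.4946, 0.1799, 0.1455]
ee_rot: [-0.0, 1.0, 0.008, 0.003]
contact_force: [10.3, 0.4, -7.1]
width: -0.0003
gripper_force: 5.1
clock: 5.15
position: [0.4945, 0.18, 0.1459]
ee_rot: [-0.0, 1.0, 0.008, 0.007]
contact_force: [16.9, -0.5, -11.2]
width: -0.0003
gripper_force: 8.6
```

The force rose from 3 to 17 N with no further movement, so the left guard is on its stop. I'll back off, lift, and move over in front of the right bar.

```bash
echo '{"ticks": [[0.01,0,0,0],[0.012,0,0,0],[0,0,-0.03,0],[0,0,-0.03,0],[0,0,-0.03,0]]}' > next.json && python3 steer.py next.json
echo '{"ticks": [[0,0.03,0,0],[0,0.03,0,0],[-0.01,0.03,0,0],[-0.01,0.03,0,0],[-0.007,0.035,0,0]]}' > next.json && python3 steer.py next.json
python3 - <<'E'
import h,cv2
from rig import manip, camrig, workorder, get_state
h.measure()
cv2.imwrite("pics/side3.png",camrig.get_image("side")["img"][:,:,::-1])
print(get_state()["position"])
E
```

```text
clock: 5.57
position: [0.5094, 0.1801, 0.2355]
ee_rot: [0.0, 1.0, 0.008, -0.002]
contact_force: [1.2, -0.0, -0.6]
width: 0.0
gripper_force: 0.0
clock: 5.98
position: [0.4841, 0.0244, 0.2351]
ee_rot: [-0.001, 1.0, 0.009, -0.001]
contact_force: [0.2, -0.2, 0.3]
width: 0.0
gripper_force: 0.0
rim [477.3 179.8] [139.4 129.6] 0.84
bar blob [219 166   2   3   3] [219.66666667 167.        ] z.151: [[565.59375789 207.19019961]] z.128 [[571.92513249 214.3618384 ]]
[0.48416704 0.02087529 0.23521951]
```

View pics/side3.png

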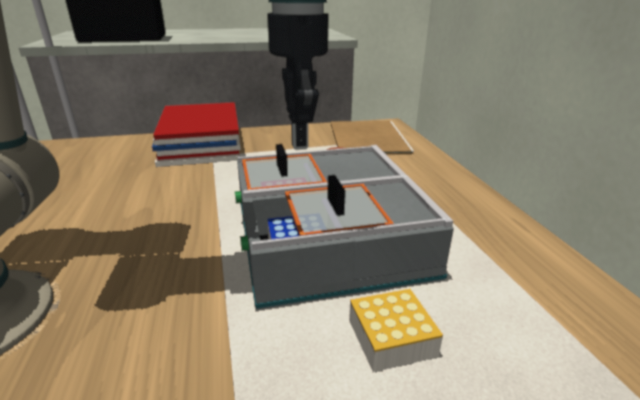

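The left guard looks shut, with its rim at the front of the box. The tool tip (300,145) is above the right bay and ahead of the bar (337,195). Next I descend and push about 39 + 69 mm towards the rear.

```bash
echo '{"ticks": [[0,0,0.03,0],[0,0,0.03,0],[0,0,0.03,0],[0,0,0,0],[0.012,0,0,0]]}' > next.json && python3 steer.py next.json
echo '{"ticks": [[0.012,0,0,0],[0.008,0,0,0],[0.006,0,0,0],[0.006,0,0,0],[0.01,0,0,0]]}' > next.json && python3 steer.py next.json
echo '{"ticks": [[0.01,0,0,0],[0.01,0,0,0],[0.01,0,0,0],[0.008,0,0,0],[0.006,0,0,0]]}' > next.json && python3 steer.py next.json
echo '{"ticks": [[0.003,0,0,0],[0.002,0,0,0]]}' > next.json && python3 steer.py next.json
```

```text
clock: 6.5
position: [0.4945, 0.0258, 0.1441]
ee_rot: [-0.001, 1.0, 0.008, -0.004]
contact_force: [-0.2, -0.0, 0.3]
width: 0.0003
gripper_force: 0.0
clock: 6.92
position: [0.5393, 0.0257, 0.1459]
ee_rot: [0.0, 1.0, 0.008, -0.001]
contact_force: [-4.1, -0.9, 2.4]
width: -0.0003
gripper_force: 1.7
clock: 7.33
position: [0.5851, 0.0263, 0.1452]
ee_rot: [0.0, 1.0, 0.008, 0.0]
contact_force: [-3.2, 0.1, 1.8]
width: 0.0003
gripper_force: 1.4
clock: 7.5
position: [0.5893, 0.0263, 0.1451]
ee_rot: [0.0, 1.0, 0.008, -0.0]
contact_force: [-2.3, -0.1, 1.6]
width: 0.0001
gripper_force: 1.3
```

```bash
echo '{"ticks": [[0.002,0,0,0],[0.002,0,0,0]]}' > next.json && python3 steer.py next.json
echo '{"ticks": [[0.002,0,0,0],[0.002,0,0,0]]}' > next.json && python3 steer.py next.json
echo '{"ticks": [[0.002,0,0,0],[0.001,0,0,0]]}' > next.json && python3 steer.py next.json
```

```text
clock: 7.67
position: [0.5909, 0.0264, 0.1451]
ee_rot: [0.0, 1.0, 0.008, -0.002]
contact_force: [-9.0, -1.6, 6.3]
width: 0.0001
gripper_force: 4.5
clock: 7.83
position: [0.591, 0.0264, 0.1451]
ee_rot: [0.0, 1.0, 0.008, -0.006]
contact_force: [-17.5, -0.9, 12.5]
width: -0.0002
gripper_force: 8.7
clock: 8.0
position: [0.5911, 0.0264, 0.1451]
ee_rot: [0.0, 1.0, 0.008, -0.009]
contact_force: [-21.7, -1.9, 15.4]
width: -0.0
gripper_force: 10.9
```

The right guard is on its stop too (22 N). I'll back off, lift, and move clear to the side so I can check.

```bash
echo '{"ticks": [[-0.015,0,0,0],[-0.015,0,0,0],[0,0,-0.035,0],[0,0,-0.035,0],[0,0,-0.035,0]]}' > next.json && python3 steer.py next.json
echo '{"ticks": [[-0.01,0.038,0,0],[-0.01,0.038,0,0],[-0.01,0.038,0,0],[-0.01,0.038,0,0],[-0.01,0.038,0,0]]}' > next.json && python3 steer.py next.json
echo '{"ticks": [[-0.01,0.038,0,0],[-0.01,0.038,0,0],[-0.01,0.038,0,0],[-0.01,0.038,0,0],[-0.01,0.038,0,0]]}' > next.json && python3 steer.py next.json
echo '{"ticks": [[-0.01,0.038,0,0],[0,0,0,0],[0,0,0,0]]}' > next.json && python3 steer.py next.json
python3 - <<'E'
import h,cv2
from rig import manip, camrig, workorder, get_state
h.measure()
cv2.imwrite("pics/top4.png",camrig.get_image("top")["img"][:,:,::-1])
E
```

```text
clock: 8.42
position: [0.5697, 0.0262, 0.2511]
ee_rot: [-0.0, 1.0, 0.008, 0.0]
contact_force: [1.4, -0.1, 0.7]
width: -0.0003
gripper_force: 0.0
clock: 8.83
position: [0.523, -0.1665, 0.2508]
ee_rot: [0.001, 1.0, 0.008, 0.002]
contact_force: [0.3, -0.9, -0.0]
width: 0.0004
gripper_force: 0.0
clock: 9.25
position: [0.4757, -0.3578, 0.2506]
ee_rot: [0.001, 1.0, 0.008, 0.001]
contact_force: [-0.3, 0.4, 0.0]
width: 0.0002
gripper_force: 0.0
clock: 9.5
position: [0.4661, -0.3962, 0.2499]
ee_rot: [0.001, 1.0, 0.006, 0.001]
contact_force: [0.8, 0.5, 0.4]
width: 0.0001
gripper_force: 0.0
rim [477.2 185.3] [139.8 140.5] 0.82
rim [609.9  26.5] [140.3 139.7] 0.86
bar blob [317 158  36  12 359] [335.03064067 162.61559889] z.151: [[599.29664362  24.23578276]] z.128 [[607.00250165  23.94610752]]
```

View pics/top4.png

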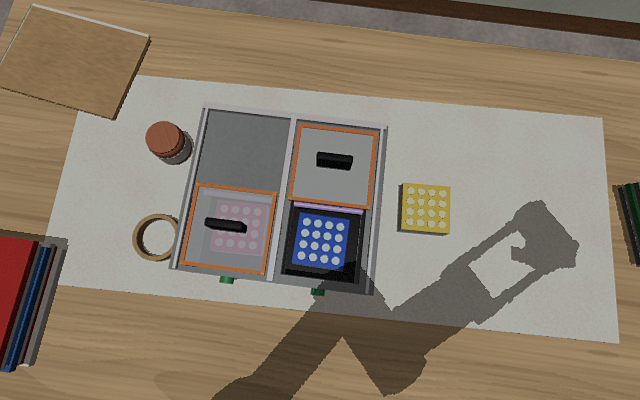

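The left guard is shut over the magenta block (bar at 226,225). The right one is fully open, with the blue block exposed (320,240). The rims are 130 mm apart along the box's x axis, so both are on their stops, and the arm is clear.

```bash
python3 -c "
from rig import manip, camrig, workorder, get_state
print(workorder.sign_off())"
```

```text
the job is handed in; nothing more can be done
None
```

I slid the left guard fully shut over the magenta block, then the right guard fully open over the blue one. Both are on their stops, the magenta block was not touched, and I handed the job in at about 9.6 s with the arm clear.

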